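# Size-sort a walnut and a hazelnut on the nut ramp

## Task

A hazelnut already waits in the tip tray at the high end of the wooden nut sorter. Put the single walnut that lies on the worktop into the tray with it, then lift the tray by its red knob so that both nuts roll down the ramp, the hazelnut dropping through the narrow slot and the walnut into the wide hole, and let the tray down again. Leave the tea light, the salt shaker and the small cup where they are.

Things in the scene. Friction and masses are not known exactly. Their poses are not given: they have to be found in the camera images.
- sorter: Nut sorter of wood, 370 mm long with its tray, 106 wide, 140 high, fixed on the worktop. Origin on the worktop below the tray's hinge; +x points downhill, z up, y across. In this frame the ramp, a shallow V funnelling to a lane 44 mm wide, falls at 18 deg from x = 0 (112 mm high in the middle) to an end stop at x = 204 mm; the tip tray is at its high end, x = -90 to 0.
- tray_in (a point): Middle of the tip tray's floor line, at x = -45, y = 0, z = 117 mm in the sorter's frame at rest. The tray is a V trough (sides at 29 deg) that keeps nuts in one line, 85 mm long inside (sorter's x), 64 mm wide at the top, open above and to the ramp; its floor falls 12 mm from hinge to back, so nuts stay at the back. Its walls end 20 to 30 mm above this point.
- narrow_slot (a point): Middle of the pocket floor under the slot, 28 mm wide, in the upper part of the ramp (sorter's x = 75, y = 0, z = 45 mm). The pocket reaches 46 mm up- and downhill of it. The hazelnut falls through this slot; the walnut rides over it.
- wide_hole (a point): Middle of the pocket floor under the hole, 44 mm wide and 57 long, at the low end of the ramp (sorter's x = 166, y = 0, z = 6 mm). The pocket reaches 38 mm up- and downhill of it. The walnut falls through this hole.
- tray (a joint): Tip of the tray in rad: 0 at rest (leaning back 8 deg, nuts stay in), grows to 0.8 as the knob end is lifted. The hinge axis is the sorter's y axis at x = 0, z = 123 mm. Its floor is level at 0.14; at about 0.6 the nuts roll out well. The tray (150 g) is free to turn and falls back to 0 when let go.
- tray_knob (a point): Centre of the red ball knob, 24 mm in diameter, behind the tray: at rest at x = -135, y = 0, z = 133 mm in the sorter's frame. Below it are an 8 mm stem and an arm 12 mm wide along the sorter's x, its top 21 mm below the knob's centre. Both sides across (sorter's y) are free: pinched so from above, it turns between the fingers as the tray swings.
- walnut_center (a point): Centre of the single walnut, a light brown wrinkled nut about 35 mm in diameter, 14 g; at the start it lies on the worktop (centre at z = 18 mm). (The walnuts in the carved bowl and the glass jar are fixed and not meant.)
- hazelnut_center (a point): Centre of the hazelnut, smooth brown, about 20 mm in diameter, 10 g; at the start it lies on the floor line near the back of the tip tray.
- tea_light: Bystander: tea light, 38 mm in diameter, 15 mm high; origin at the centre of its underside.
- salt_shaker: Bystander: glass salt shaker with steel top, 44 mm in diameter, 90 mm high; origin at the centre of its underside.
- espresso_cup: Bystander: small brown cup with ear, 67 x 94 mm, 58 mm high; origin at the centre of its underside.
- walnut: The same walnut as a body; its frame turns as it rolls, so use its centre.
- hazelnut: The same hazelnut as a body; its frame turns as it rolls, so use its centre.
Mind the look-alikes: they are no part of the job. Several things look just like the walnut: the one meant starts nearest to the robot's base.

How it is judged:
By the outcome, as a careful person would: the job done as asked, in the order asked, and still so for the second after the job is handed in, with the robot touching nothing.
It also fails if it takes over 61 s, if anything falls off the work surface, if the arm or the gripper's body presses on something with over 40 N, if the wrist force passes 120 N, or if a joint passes its speed limit or range.

## Robot

A 6-joint arm with a two-finger parallel gripper is mounted at the origin on a cart in front of the work surface, level with it; the furniture and walls round the work are solid. World frame = base frame: x ahead of the robot, y to its left, z up, the work surface at z = 0. Lengths are in m, angles in rad, forces in N, time in s.
With the tool pointing down it reaches from about 0.35 to 0.775 m from the base axis. Payload 7.3 kg.
Tool frame: the origin (TCP) lies between the finger pads; the fingertips stand 17 mm ahead of it and the grasp point (between the pads) lies 2 mm behind it; z points along the fingers, y is the line along which they close (so a half turn about z gives the same grasp; the last joint's range is limited). The gripper opens to 92 mm and grips with 3 to 60 N. Pads are 19 mm wide; open, the fingers measure 130 mm over their backs; the gripper's body (75 mm by 190 mm) begins 47 mm behind the grasp point.
Start: joints at [1.071, 0.342, 1.524, -0, 1.275, -0.146], TCP at [0.182, 0.493, 0.244] pointing down, gripper open.
Joint ranges: [-2.53, 2.53], [-0.77, 2.02], [0.04, 2.7], [-1, 4.14], [0.28, 2.66], [-3.11, 3.11]. Speed limits (rad/s): [2.57, 2.57, 3.14, 3.14, 3.14, 3.14].

## Interface

Orientations are given as [roll, pitch, yaw] about the fixed x, y, z axes, in that order (R = Rz(yaw) Ry(pitch) Rx(roll)).
In Python, from cell import robot, optics gives the robot as it stands.
- The arm moves only by the tool play_rows, never from a script. Its argument "rows" is a list of rows, each a list of 7 numbers: the shift along the tool's x, y, z in cm, then the turn, a rotation vector about the tool's x, y, z in rad, then the opening, from 0 (shut) to 1 (fully open). In form: [[tx, ty, tz, wx, wy, wz, grip], ...]. A call has 1 to 20 rows; each row is the pose to reach, as a shift and turn from the pose commanded when the call began, along the tool's axes at that moment; what a row does not reach only later rows make up. A row lasts 1/10 s, in which the tool goes at most 50 mm and 8.59 degrees, less where a joint would pass 70% of its speed; a pose out of reach is approached as far as the arm can. A call with a gripper value outside its range is refused whole. The fingers move at their own pace and stop on an object; "squeeze" is the grip in N (left out, the last holds). Time passes only in rows, so rows that repeat a pose let the fingers close. It gives the time, the measured TCP pose, the force, the opening and the grip force at its end, in the units of the state.
- robot.observe(): the state, without advancing time (a new reading comes with each control period).
- optics.read_camera(name): name is "scene" or "top"; returns (picture, depth): 400x640x3 uint8, red, green, blue; 400x640 float32, m along the optical axis (not along the pixel's ray), 0 where there is no reading.
- optics.camera_model(name): a dict with "fx", "fy", "cx", "cy" (pixels), "dist" ([k1, k2, p1, p2, k3] as OpenCV has them; the pictures are not rectified), "origin" and "rotation" of the camera in the world. Camera axes: x right, y up, looking along -z (the intrinsics and any distortion apply to the point x, -y, -z); pixel columns grow to the right and rows downward; lengths in m; the calibration is good to about 2 mm. A picture is of the moment at which its call begins. camera_model takes no time and is no camera call.
- robot.hand_in(): hands the job in; it is judged then, once.
The state is a dict: "time": time; "qpos": joint angles; "qvel": joint speeds; "joint_efforts": joint torques, N m; "tool_pos": TCP position; "tool_rot": TCP orientation; "contact_force": force on the tool from outside, world axes, zero at the start; "torque": the same for the moment, N m; "opening": finger opening in m; "grip_force": force on a finger pad.
Only numpy, scipy, OpenCV 4.12 (cv2) and the standard library are available. Lean on these libraries where they do the work, as an engineer would, in place of code of your own. Each camera call takes 0.05 s, during which the arm holds its last target. There are 200 camera calls.

## Working session

There is one attempt and no reset: what is moved stays moved. The work goes in short steps, Python scripts to look and compute and a tool call to move; the robot and the scene stay as the last step left them, time stands still between calls to the robot, and variables do not carry over. Pictures are saved under pics/ and viewed, at most 10 in all, crops included, and the job is handed in when it is done.

Besides the shell and the picture viewer there is one more tool, called after "Request:" as name(argument=value, ...) on one line, values as JSON. play_rows: Moves the arm, as the interface text tells. Its arguments: {"type":"object","properties":{"rows":{"type":"array"},"squeeze":{"type":"number"}},"required":["rows"]}

```bash
mkdir -p pics; cat > h.py <<'E'
import numpy as np, cv2
from cell import robot, optics
def cap(n):
    p,d=optics.read_camera(n); np.savez('/tmp/%s.npz'%n,p=p,d=d); return p,d
def load(n):
    z=np.load('/tmp/%s.npz'%n); return z['p'],z['d']
def ray(n,u,v):
    m=optics.camera_model(n); K=np.array([[m['fx'],0,m['cx']],[0,m['fy'],m['cy']],[0,0,1.]])
    q=cv2.undistortPoints(np.array([[[u,v]]],float),K,np.array(m['dist'],float))[0,0]
    d=np.array(m['rotation']).reshape(3,3)@np.array([q[0],-q[1],-1.]); return np.array(m['origin'],float),d
def onz(n,u,v,z):
    o,d=ray(n,u,v); return o+d*(z-o[2])/d[2]
def cloud(n,d):
    m=optics.camera_model(n); K=np.array([[m['fx'],0,m['cx']],[0,m['fy'],m['cy']],[0,0,1.]])
    v,u=np.mgrid[0:400,0:640]; q=cv2.undistortPoints(np.stack([u,v],-1).reshape(-1,1,2).astype(float),K,np.array(m['dist'],float)).reshape(400,640,2)
    c=np.stack([q[...,0],-q[...,1],-np.ones((400,640))],-1)*d[...,None]
    return c@np.array(m['rotation']).reshape(3,3).T+np.array(m['origin'])
E
python3 - <<'E'
from h import *
for n in('top','scene'):
    p,d=cap(n); m=optics.camera_model(n); print(n,m['origin'],m['fx'])
    cv2.imwrite('pics/%s0.png'%n,p[...,::-1])
    h=cv2.cvtColor(p,cv2.COLOR_RGB2HSV); P=cloud(n,d)
    red=(((h[...,0]<6)|(h[...,0]>174))&(h[...,1]>160)&(h[...,2]>80)).astype(np.uint8)
    k,l,s,c=cv2.connectedComponentsWithStats(red)
    for i in range(1,k):
        if s[i,4]>15: print('red',s[i],c[i],np.nanmedian(P[l==i],0))
s=robot.observe();print(s['time'],s['tool_pos'],s['tool_rot'],s['opening'])
E
```

```text
top [ 0.28833722 -0.06782244  1.40899122] 405.82489872925186Traceback (most recent call last):
  File "<stdin>", line 5, in <module>
  File "h.py", line 17, in cloud
    return c@np.array(m['rotation']).reshape(3,3).T+np.array(m['origin'])
             ~~~~~~~~~~~~~~~~~~~~~~~~~~~~~~~^^^^^
ValueError: cannot reshape array of size 3 into shape (3,3)
```

View pics/top0.png

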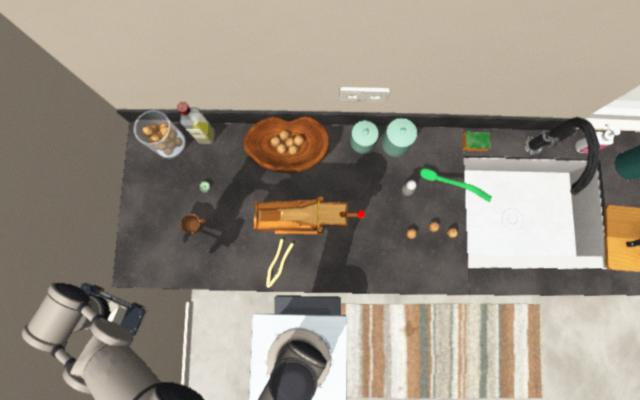

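The top view shows the sorter at (255–350, 215), with the red knob at (361,214). Three loose walnut-like nuts lie at (411,234), (434,226) and (453,233). The camera's rotation has 3 values, so I'll treat it as rpy.

```bash
python3 - <<'E'
s=open('h.py').read().replace("np.array(m['rotation']).reshape(3,3)","Rm(m)")
s=s.replace("def cap","from scipy.spatial.transform import Rotation as Rt\ndef Rm(m): return Rt.from_euler('xyz',m['rotation']).as_matrix()\ndef cap",1)
open('h.py','w').write(s)
E
python3 - <<'E'
from h import *
for n in('top','scene'):
    p,d=cap(n); m=optics.camera_model(n); print(n,m['origin'],m['rotation'],m['fx'])
    cv2.imwrite('pics/%s0.png'%n,p[...,::-1])
    h=cv2.cvtColor(p,cv2.COLOR_RGB2HSV); P=cloud(n,d)
    red=(((h[...,0]<6)|(h[...,0]>174))&(h[...,1]>160)&(h[...,2]>80)).astype(np.uint8)
    br=((h[...,0]>5)&(h[...,0]<22)&(h[...,1]>90)&(h[...,2]>70)&(P[...,2]>.004)&(P[...,2]<.06)&(P[...,0]>.2)&(P[...,0]<.75)).astype(np.uint8)
    for nm,M in(('red',red),('br',br)):
      k,l,s,c=cv2.connectedComponentsWithStats(M)
      for i in range(1,k):
        if s[i,4]>25: print(nm,s[i],c[i].round(1),np.nanmedian(P[l==i],0).round(4), P[l==i][:,2].max().round(4))
p,d=load('top'); a=p[190:270,240:480]
cv2.imwrite('pics/crop_top.png',cv2.resize(a[...,::-1],None,fx=3.3,fy=3.3,interpolation=cv2.INTER_CUBIC))
for u,v in((411,234),(434,226),(453,233)): print(onz('top',u,v,.018).round(4))
s=robot.observe();print(s['time'],s['tool_pos'],s['tool_rot'],s['opening'])
E
```

```text
top [ 0.28833722 -0.06782244  1.40899122] [ 0.17921241  0.00189801 -1.54995945] 405.82489872925186
red [357 210   8   8  50] [360.6 213.7] [ 0.4824 -0.1921  0.1394] 0.1464
br [255 139  58  26 746] [282.6 152. ] [0.7034 0.0756 0.0516] 0.06
br [463 146  25   6  60] [473.9 148.9] [ 0.7419 -0.6096  0.0188] 0.0361
br [ 604  205   36   67 2204] [621.7 237.5] [ 0.432  -1.1374  0.0201] 0.038
br [258 209  51  12 393] [280.7 214.5] [0.4884 0.0771 0.042 ] 0.0591
br [180 213  27  20 296] [190.5 222.9] [0.4539 0.389  0.0267] 0.0594
br [429 222  10   9  67] [433.6 225.7] [ 0.4602 -0.4531  0.0275] 0.0413
br [257 228  65   6 199] [292.8 230.7] [0.4349 0.0265 0.0145] 0.0594
br [407 228  10  10  79] [411.4 232.8] [ 0.4335 -0.3751  0.0273] 0.0403
br [447 228  11   9  80] [451.9 232. ] [ 0.4393 -0.5157  0.0274] 0.0418
scene [-0.29278401 -0.66889071  0.63966402] [ 1.09761099  0.01147093 -0.94345884] 380.3375367412332
red [339 209  10   8  61] [343.7 212.7] [ 0.4736 -0.1946  0.1393] 0.148
br [298 177  22  12 108] [306.8 183. ] [0.717  0.1283 0.0531] 0.0598
br [194 187  25  21 328] [204.5 196.9] [0.4426 0.3616 0.0428] 0.0599
br [329 198  18   5  39] [337.2 199.9] [ 0.6647 -0.0466  0.056 ] 0.06
br [244 210  57  39 767] [271.6 227.9] [0.4337 0.0506 0.0286] 0.0599
br [300 216  20  18 191] [310.2 224.8] [ 0.5222 -0.0399  0.0258] 0.0594
br [506 245  36  20 330] [523.4 254.7] [ 0.7398 -0.6197  0.0194] 0.0362
br [389 275  14  14 154] [395.7 281.7] [ 0.4237 -0.3818  0.0257] 0.0365
br [423 281  14  15 167] [429.1 288.1] [ 0.4484 -0.4593  0.0254] 0.0377
br [445 296  15  15 190] [452.1 303.1] [ 0.4282 -0.5224  0.0253] 0.0373
[ 0.4311 -0.3769  0.018 ]
[ 0.4603 -0.4576  0.018 ]
[ 0.4372 -0.5234  0.018 ]
0.15 [0.18177603 0.49224759 0.24322929] [-3.14048342e+00 -1.22590329e-04  2.78778611e+00] 0.09184405534472793
```

View pics/scene0.png

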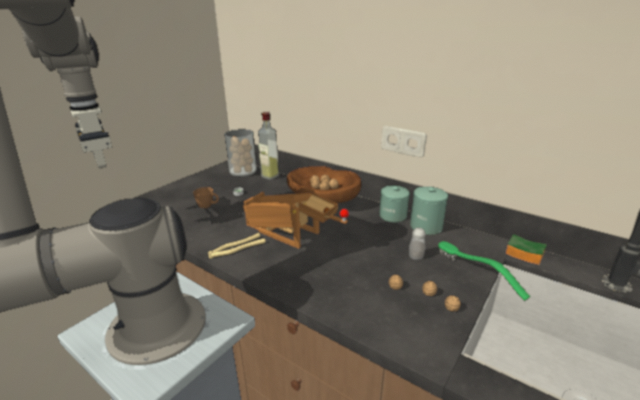

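View pics/crop_top.png

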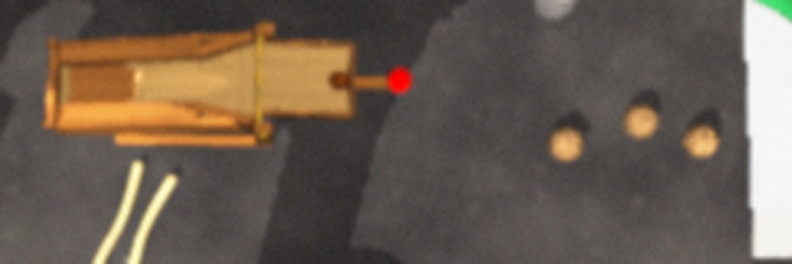

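Walnut candidates in the top view are (411,234), (434,226) and (453,233), which are (396,282), (430,288) and (452,303) in the scene view. Their distances to the base are 0.57, 0.65 and 0.68 m. The first is nearest, so it is the one meant. The crop confirms a single wrinkled nut at (567,145), and the hazelnut in the tray at (340,80).

```bash
cat >> h.py <<'E'
def tri(a,b):
    (o1,d1),(o2,d2)=ray('top',*a),ray('scene',*b)
    t=np.linalg.lstsq(np.stack([d1,-d2],1),o2-o1,rcond=None)[0]; p,q=o1+d1*t[0],o2+d2*t[1]
    return (p+q)/2,np.linalg.norm(p-q)
E
python3 - <<'E'
from h import *
print('knob',tri((360.6,213.7),(343.7,212.7)), onz('top',360.6,213.7,.133),onz('scene',343.7,212.7,.133))
print('wal',tri((411.4,232.8),(395.7,281.7)), onz('top',411.4,232.8,.018),onz('scene',395.7,281.7,.018))
p,d=load('top'); P=cloud('top',d); h=cv2.cvtColor(p,cv2.COLOR_RGB2HSV)
g=(h[...,0]>5)&(h[...,0]<28)&(h[...,1]>90)&(P[...,2]>.06)&(P[...,2]<.2)&(P[...,0]>.38)&(P[...,0]<.6)&(P[...,1]>-.19)&(P[...,1]<.25)
Q=P[g]; print('extent',Q.min(0),Q.max(0)); B=[]
for y in np.arange(-.2,.22,.02):
    k=Q[abs(Q[:,1]-y)<.01]
    if len(k)>8: B.append((y,np.percentile(k[:,0],2),np.percentile(k[:,0],98),k[:,2].max())); print(np.round(B[-1],4),round((B[-1][1]+B[-1][2])/2,4))
# hazelnut
dk=((h[...,2]<150)&g&(P[...,1]>-.19)&(P[...,1]<-.13)).astype(np.uint8); k,l,s,c=cv2.connectedComponentsWithStats(dk); print(s[1:],c[1:])
for i in range(1,k): print(P[l==i].mean(0))
E
```

```text
knob (array([ 0.48025398, -0.19090664,  0.13569281]), np.float64(0.0010382980436292862)) [ 0.48098251 -0.19158438  0.133     ] [ 0.48394094 -0.18802459  0.133     ]
wal (array([ 0.43511503, -0.37820297,  0.01605264]), np.float64(0.001366243751546318)) [ 0.43528834 -0.37836065  0.018     ] [ 0.43229244 -0.37863186  0.018     ]
extent [ 0.42692697 -0.18224514  0.06034819] [0.53756786 0.15954258 0.14794851]
[-0.18    0.4764  0.4863  0.1304] 0.4813
[-0.16    0.4758  0.4863  0.118 ] 0.481
[-0.14    0.4464  0.5173  0.1381] 0.4818
[-0.12    0.4459  0.516   0.1428] 0.4809
[-0.1     0.4458  0.5156  0.145 ] 0.4807
[-0.08    0.446   0.5144  0.1474] 0.4802
[-0.06    0.4285  0.5328  0.1479] 0.4807
[-0.04    0.4373  0.525   0.1417] 0.4812
[-0.02    0.4375  0.5224  0.136 ] 0.48
[-0.      0.4372  0.5232  0.1291] 0.4802
[0.02   0.437  0.5242 0.1243] 0.4806
[0.04   0.4369 0.522  0.1164] 0.4795
[0.06   0.437  0.5224 0.1074] 0.4797
[0.08   0.4367 0.5226 0.1019] 0.4797
[0.1    0.4366 0.524  0.0986] 0.4803
[0.12   0.4365 0.5214 0.091 ] 0.4789
[0.14   0.4364 0.5217 0.0921] 0.4791
[0.16   0.436  0.5237 0.0916] 0.4799
[[341 202  17  24  97]
 [354 213   3   1   3]] [[346.16494845 213.42268041]
 [355.         213.        ]]
[ 0.48180052 -0.14604671  0.12733621]
[ 0.48623253 -0.17558399  0.11096418]
```

Request:
play_rows(rows=[[-12,-9,-2,0,0,-0.12,1],[-17.6,-13.3,-3,0,0,-0.2,0.6],[-21,-16,-4,0,0,-0.3,0.6],[-24.6,-18.7,-5,0,0,-0.36,0.6],[-28,-21,-5.5,0,0,-0.36,0.6],[-32,-24,-5.7,0,0,-0.36,0.6],[-35,-26.7,-5.7,0,0,-0.36,0.6],[-35.2,-26.7,-5.7,0,0,-0.36,0.6],[-35.2,-26.7,-5.7,0,0,-0.36,0.6],[-53.8,-72.9,9.3,0,0,-0.36,0.6],[-53.8,-72.9,9.3,0,0,-0.36,0.6],[-53.8,-72.9,9.3,0,0,-0.36,0.6],[-53.8,-72.9,9.3,0,0,-0.36,0.6],[-53.8,-72.9,9.3,0,0,-0.36,0.6],[-53.8,-72.9,9.3,0,0,-0.36,0.6],[-53.8,-72.9,9.3,0,0,-0.36,0.6],[-53.8,-72.9,9.3,0,0,-0.36,0.6],[-53.8,-72.9,9.3,0,0,-0.36,0.6],[-53.8,-72.9,9.3,0,0,-0.36,0.6],[-53.8,-72.9,9.3,0,0,-0.36,0.6]], squeeze=10)

```text
time: 2.15
tool_pos: [0.4329, -0.3814, 0.1486]
tool_rot: [3.141, -0.001, -3.138]
contact_force: [1.3, 0.4, 0.6]
opening: 0.055
grip_force: 0.0
```

Request:
play_rows(rows=[[0,0,4,0,0,0,0.6],[0,0,8,0,0,0,0.6],[0,0,8,0,0,0,0.6],[0,0,8,0,0,0,0.6]])

```text
time: 2.55
tool_pos: [0.434, -0.3776, 0.0708]
tool_rot: [3.14, -0.001, -3.135]
contact_force: [-0.8, -0.3, 0.2]
opening: 0.0549
grip_force: 0.0
```

```bash
python3 - <<'E'
from h import *
s=robot.observe();print(s['time'],s['tool_pos'],s['tool_rot'],s['qpos'])
p,d=cap('scene'); a=p[200:340,340:500]
cv2.imwrite('pics/pre.png',cv2.resize(a[...,::-1],None,fx=4,fy=4,interpolation=cv2.INTER_CUBIC))
E
```

```text
2.55 [ 0.43395496 -0.37758052  0.07081236] [ 3.14045940e+00 -8.68827346e-04 -3.13528652e+00] [-8.49300432e-01  6.18230677e-01  1.59082923e+00  1.08466523e-04
  9.33958062e-01 -2.42646696e+00]
```

View pics/pre.png

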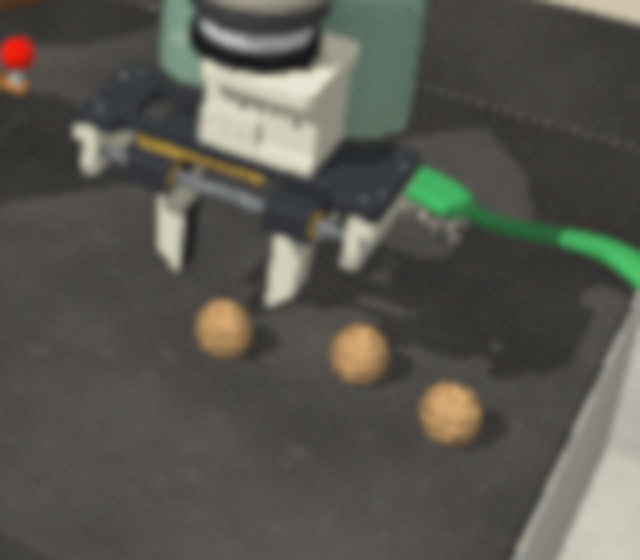

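The gripper hovers above the left nut at crop (223,328), its fingers at (172,265) and (285,300) on either side. The neighbouring nut at (360,352) is clear. I'll descend and grasp.

Request:
play_rows(rows=[[0,0,2,0,0,0,0.6],[0,0,4,0,0,0,0.6],[0,0,5,0,0,0,0.6],[0,0,5,0,0,0,0.6],[0,0,5,0,0,0,0.2],[0,0,5,0,0,0,0.2],[0,0,5,0,0,0,0.2],[0,0,5,0,0,0,0.2],[0,0,5,0,0,0,0.2]], squeeze=10)

```text
time: 3.5
tool_pos: [0.4344, -0.3782, 0.0215]
tool_rot: [-3.14, 0.001, -3.135]
contact_force: [-0.8, 0.7, 4.8]
opening: 0.033
grip_force: 10.0
```

Request:
play_rows(rows=[[0,0,-3,0,0,0,0.2],[0,0,-7,0,0,0,0.2],[0,0,-12,0,0,0,0.2],[0,0,-17,0,0,0,0.2],[0,0,-20,0,0,0,0.2],[-1,5,-21,0,0,0,0.2],[-2,10,-21,0,0,0,0.2],[-3,15,-21,0,0,0,0.2],[-4,20,-21,0,0,0,0.2],[-4.6,24,-21,0,0,0,0.2],[-4.6,28,-21,0,0,0,0.2],[-4.6,30,-20,0,0,0,0.2],[-4.6,30,-17,0,0,0,0.2],[-4.6,30,-17,0,0,0,0.2],[-4.6,30,-17,0,0,0,0.2]])

```text
time: 5.0
tool_pos: [0.478, -0.0776, 0.1908]
tool_rot: [3.141, -0.001, -3.135]
contact_force: [0.8, -0.7, 1.0]
opening: 0.0328
grip_force: 10.0
```

```bash
python3 - <<'E'
from h import *
s=robot.observe();print(s['time'],s['tool_pos'],s['tool_rot'],s['opening'],s['grip_force'],s['contact_force'])
p,d=cap('scene'); a=p[120:260,220:380]
cv2.imwrite('pics/tray.png',cv2.resize(a[...,::-1],None,fx=4,fy=4,interpolation=cv2.INTER_CUBIC))
E
```

```text
5.0 [ 0.47796227 -0.0775635   0.19084848] [ 3.14122028e+00 -1.15365309e-03 -3.13548107e+00] 0.03281767562798693 9.999910066835582 [ 0.84553366 -0.66598402  0.95827258]
```

View pics/tray.png

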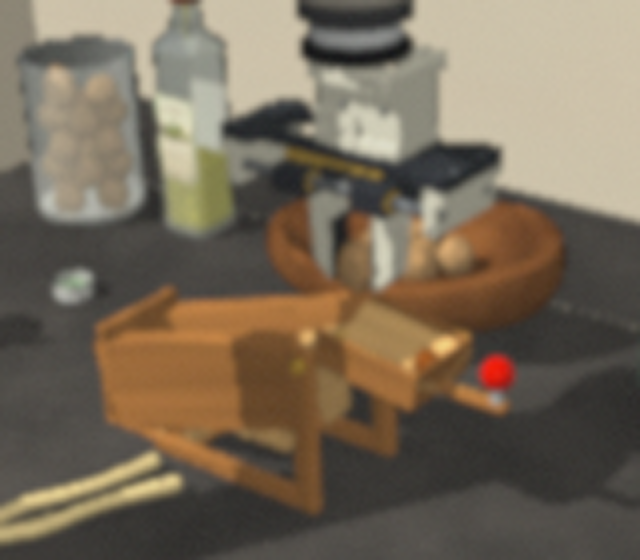

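The walnut is held at crop (355,265), above the hinge end of the tray, whose mouth spans (345,300)–(470,340). The hazelnut is at the back near (435,350). I'll lower it and release.

Request:
play_rows(rows=[[-0.2,0,2,0,0,0,0.2],[-0.2,0,3.5,0,0,0,0.2],[-0.2,0,4,0,0,0,0.2],[-0.2,0,4,0,0,0,0.2],[-0.2,0,4,0,0,0,0.2]])

```text
time: 5.55
tool_pos: [0.4807, -0.0779, 0.1517]
tool_rot: [-3.141, 0.002, -3.136]
contact_force: [0.5, -0.2, -0.5]
opening: 0.0332
grip_force: 10.0
```

Request:
play_rows(rows=[[0,0,0.4,0,0,0,0.2],[0,0,0.4,0,0,0,0.36],[0,0,0.4,0,0,0,0.4],[0,0,0.4,0,0,0,0.45],[0,0,0.4,0,0,0,0.46],[0,0,-1,0,0,0,0.46],[0,0,-3,0,0,0,0.46],[0,0,-7,0,0,0,0.46],[0,0,-10,0,0,0,0.46],[0,0,-10,0,0,0,0.46]])

```text
time: 6.55
tool_pos: [0.4821, -0.078, 0.2549]
tool_rot: [-3.139, 0.008, -3.135]
contact_force: [0.4, 0.2, -0.6]
opening: 0.0423
grip_force: 0.0
```

```bash
python3 - <<'E'
from h import *
s=robot.observe();print(s['time'],s['tool_pos'],s['tool_rot'],s['opening'],s['qpos'])
p,d=cap('scene'); a=p[120:260,220:380]
cv2.imwrite('pics/tray2.png',cv2.resize(a[...,::-1],None,fx=4,fy=4,interpolation=cv2.INTER_CUBIC))
E
```

```text
6.55 [ 0.48206897 -0.07801009  0.25491805] [-3.1389781   0.00809835 -3.13518995] 0.04227883708988461 [-3.17588579e-01  2.60906074e-01  1.60810747e+00  1.04448299e-04
  1.26406975e+00 -1.89480814e+00]
```

View pics/tray2.png

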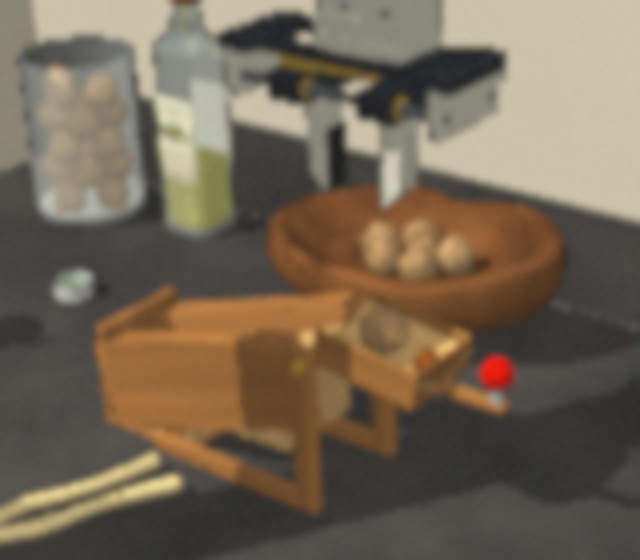

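The walnut lies in the tray at crop (383,325), and the hazelnut is behind it at (428,357). I'll go to the knob, turning the gripper a quarter turn.

Request:
play_rows(rows=[[0,-2,0,0,0,0.15,0.5],[0,-5,0,0,0,0.3,0.6],[0,-8,0,0,0,0.45,0.6],[0,-11,0,0,0,0.6,0.6],[0,-11.3,0,0,0,0.75,0.6],[0,-11.3,0,0,0,0.9,0.6],[0,-11.3,0,0,0,1.05,0.6],[0,-11.3,0,0,0,1.2,0.6],[0,-11.3,0,0,0,1.35,0.6],[0,-11.3,0,0,0,1.5,0.6],[0,-11.3,0,0,0,1.57,0.6],[0,-11.3,0,0,0,1.57,0.6],[0,-11.3,0,0,0,1.57,0.6],[0,-11.3,0,0,0,1.57,0.6]])

```text
time: 8.0
tool_pos: [0.4806, -0.1903, 0.2502]
tool_rot: [-3.141, -0.001, 1.579]
contact_force: [0.0, 0.1, 0.6]
opening: 0.055
grip_force: 0.0
```

```bash
python3 - <<'E'
from h import *
s=robot.observe();print(s['time'],s['tool_pos'],s['tool_rot'],s['qpos'])
E
```

```text
8.0 [ 0.48064789 -0.19032041  0.25015119] [-3.14077276e+00 -5.96156817e-04  1.57934602e+00] [-5.25412096e-01  3.22705026e-01  1.53419291e+00  9.99190576e-05
  1.28570389e+00 -5.33990183e-01]
```

Request:
play_rows(rows=[[0,0,4,0,0,0,0.6],[0,0,8,0,0,0,0.6],[0,0,10.5,0,0,0,0.6],[0,0,11.7,0,0,0,0.6],[0,0,11.7,0,0,0,0.6],[0,0,11.7,0,0,0,0.15],[0,0,11.7,0,0,0,0.15],[0,0,11.7,0,0,0,0.15],[0,0,11.7,0,0,0,0.15],[0,0,11.7,0,0,0,0.15],[0,0,11.7,0,0,0,0.15]], squeeze=10)

```text
time: 9.1
tool_pos: [0.4792, -0.1906, 0.1342]
tool_rot: [-3.138, 0.0, 1.578]
contact_force: [-8.2, -0.7, 6.7]
opening: 0.0232
grip_force: 10.0
```

Request:
play_rows(rows=[[0,-0.1,0,0,0,0,0.15],[0.08,-0.15,-0.67,0,0,0,0.15],[0.17,-0.15,-1.34,0,0,0,0.15],[0.31,-0.15,-2.0,0,0,0,0.15],[0.47,-0.15,-2.66,0,0,0,0.15],[0.67,-0.15,-3.3,0,0,0,0.15],[0.9,-0.15,-3.95,0,0,0,0.15],[1.17,-0.15,-4.57,0,0,0,0.15],[1.46,-0.15,-5.18,0,0,0,0.15],[1.78,-0.15,-5.77,0,0,0,0.15],[2.13,-0.15,-6.35,0,0,0,0.15],[2.5,-0.15,-6.9,0,0,0,0.15],[2.92,-0.15,-7.45,0,0,0,0.15],[3.36,-0.15,-7.97,0,0,0,0.15],[3.36,-0.15,-7.97,0,0,0,0.15],[3.36,-0.15,-7.97,0,0,0,0.15],[3.36,-0.15,-7.97,0,0,0,0.15],[3.36,-0.15,-7.97,0,0,0,0.15],[3.36,-0.15,-7.97,0,0,0,0.15],[3.36,-0.15,-7.97,0,0,0,0.15]])

```text
time: 11.1
tool_pos: [0.4789, -0.1565, 0.2136]
tool_rot: [-3.141, -0.0, 1.578]
contact_force: [-4.4, -1.2, 0.4]
opening: 0.0226
grip_force: 10.0
```

Request:
play_rows(rows=[[0,0,0,0,0,0,0.15],[0,0,0,0,0,0,0.15],[0,0,0,0,0,0,0.15],[0,0,0,0,0,0,0.15],[0,0,0,0,0,0,0.15],[0,0,0,0,0,0,0.15],[0,0,0,0,0,0,0.15],[0,0,0,0,0,0,0.15]])

```text
time: 11.9
tool_pos: [0.4789, -0.1565, 0.2136]
tool_rot: [-3.141, -0.0, 1.578]
contact_force: [-5.8, -1.3, 0.7]
opening: 0.0233
grip_force: 10.0
```

```bash
python3 - <<'E'
from h import *
p,d=cap('scene'); q,d=cap('top')
a=cv2.resize(p[120:260,220:380],None,fx=4,fy=4,interpolation=cv2.INTER_CUBIC)[:300+260]
b=cv2.resize(q[190:240,240:400],None,fx=4,fy=4,interpolation=cv2.INTER_CUBIC)
a=cv2.resize(a,(448,392));b=cv2.resize(b,(640,200))
c=np.zeros((592,640,3),np.uint8);c[:392,:448]=a;c[392:]=b
cv2.imwrite('pics/up.png',c[...,::-1])
E
```

```text
(no output)
```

View pics/up.png

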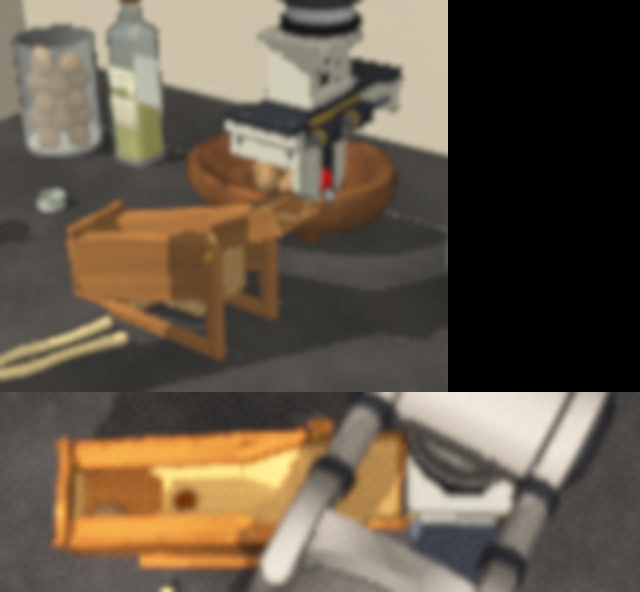

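The tray is up. In the top strip a dark ball is in the ramp at (185,497), which is top pixel (286,216). A larger nut is in the low-end pocket at (105,510), which is top pixel (266,219). I'll measure them.

```bash
python3 - <<'E'
from h import *
p,d=load('top'); P=cloud('top',d)
for u,v in((286,216),(266,219),(266,217)):
    print(u,v,np.median(P[v-1:v+2,u-1:u+2].reshape(-1,3),0).round(4), p[v,u])
y0=-.056
for r in (212,214,216,218,220):
    print(r,[(u,int(1000*(P[r,u,1]-y0)),int(1000*P[r,u,2])) for u in range(258,300,3)])
E
```

```text
286 216 [0.4783 0.0515 0.0652] [121  54  11]
266 219 [0.4705 0.1217 0.0363] [154 112  69]
266 217 [0.4786 0.1233 0.0281] [155  99  53]
212 [(258, 204, 51), (261, 200, 4), (264, 190, 3), (267, 179, 3), (270, 169, 5), (273, 158, 7), (276, 148, 5), (279, 137, 3), (282, 121, 63), (285, 112, 45), (288, 103, 40), (291, 92, 45), (294, 82, 44), (297, 71, 50)]
214 [(258, 204, 47), (261, 200, 4), (264, 190, 4), (267, 178, 12), (270, 169, 2), (273, 158, 3), (276, 148, 3), (279, 136, 10), (282, 120, 64), (285, 111, 63), (288, 102, 43), (291, 92, 46), (294, 82, 43), (297, 72, 42)]
216 [(258, 204, 43), (261, 199, 8), (264, 189, 3), (267, 178, 10), (270, 168, 7), (273, 158, 5), (276, 147, 8), (279, 136, 7), (282, 121, 54), (285, 110, 64), (288, 100, 63), (291, 91, 47), (294, -11, 1408), (297, 71, 44)]
218 [(258, 203, 46), (261, 199, 4), (264, 185, 34), (267, 174, 35), (270, 168, 5), (273, 157, 5), (276, 147, 4), (279, 136, 6), (282, 120, 63), (285, 111, 54), (288, 100, 58), (291, 91, 48), (294, 81, 44), (297, 71, 45)]
220 [(258, 203, 46), (261, 199, 8), (264, 184, 37), (267, 173, 41), (270, 164, 32), (273, 157, 8), (276, 146, 7), (279, 129, 71), (282, 118, 77), (285, 109, 72), (288, 98, 83), (291, 86, 109), (294, 76, 121), (297, 66, 118)]
```

The hazelnut is in the narrow pocket at x ≈ 107 mm, top at 65 mm over its 45 mm floor. The walnut is in the wide pocket at x ≈ 180 mm, top at about 41 mm over its 6 mm floor. I'll let the tray down along the same arc.

Request:
play_rows(rows=[[-0.44,0,0.52,0,0,0,0.15],[-0.86,0,1.07,0,0,0,0.15],[-1.23,0,1.62,0,0,0,0.15],[-1.58,0,2.2,0,0,0,0.15],[-1.9,0,2.79,0,0,0,0.15],[-2.19,0,3.4,0,0,0,0.15],[-2.46,0,4.02,0,0,0,0.15],[-2.69,0,4.67,0,0,0,0.15],[-2.89,0,5.31,0,0,0,0.15],[-3.05,0,5.97,0,0,0,0.15],[-3.19,0,6.63,0,0,0,0.15],[-3.28,0,7.3,0,0,0,0.15],[-3.36,0,7.9,0,0,0,0.15],[-3.36,0,7.9,0,0,0,0.15],[-3.36,0,7.9,0,0,0,0.15]])

```text
time: 13.5
tool_pos: [0.4791, -0.19, 0.1339]
tool_rot: [-3.141, -0.001, 1.578]
contact_force: [-4.7, 1.6, 0.2]
opening: 0.0231
grip_force: 10.0
```

Request:
play_rows(rows=[[0,0,0,0,0,0,0.3],[0,0,0,0,0,0,0.5],[0,0,0,0,0,0,0.6],[0,0,0,0,0,0,0.6],[0,0,-2,0,0,0,0.6],[0,0,-5,0,0,0,0.6],[0,0,-9,0,0,0,0.6],[-3,0,-13,0,0,0,0.6],[-7,0,-15,0,0,0,0.6],[-12,0,-15,0,0,0,0.6],[-17,0,-15,0,0,0,0.6],[-17,0,-15,0,0,0,0.6],[-17,0,-15,0,0,0,0.6]])

```text
time: 14.8
tool_pos: [0.4802, -0.3614, 0.2837]
tool_rot: [-3.141, -0.001, 1.576]
contact_force: [0.2, 0.8, -0.5]
opening: 0.0552
grip_force: 0.0
```

```bash
python3 - <<'E'
from h import *
p,d=cap('scene'); q,d=cap('top'); P=cloud('top',d)
a=cv2.resize(p[120:300,180:460],(560,360),interpolation=cv2.INTER_CUBIC)
b=cv2.resize(q[170:240,170:430],(780,210),interpolation=cv2.INTER_CUBIC)
c=np.zeros((570,780,3),np.uint8);c[:360,:560]=a;c[360:]=b
cv2.imwrite('pics/end.png',c[...,::-1])
h=cv2.cvtColor(q,cv2.COLOR_RGB2HSV)
r=((h[...,0]<6)|(h[...,0]>174))&(h[...,1]>160)&(h[...,2]>80); r[:,:330]=0; v,u=np.nonzero(r); print(u.mean(),v.mean(),len(u))
s=robot.observe(); print(s['time'],s['tool_pos'],s['contact_force'],s['opening'])
E
```

```text
360.6 213.88888888888889 45
14.9 [ 0.48065055 -0.35966899  0.28435968] [-0.22601767  0.5497672   0.4053987 ] 0.05474369821311934
```

View pics/end.png

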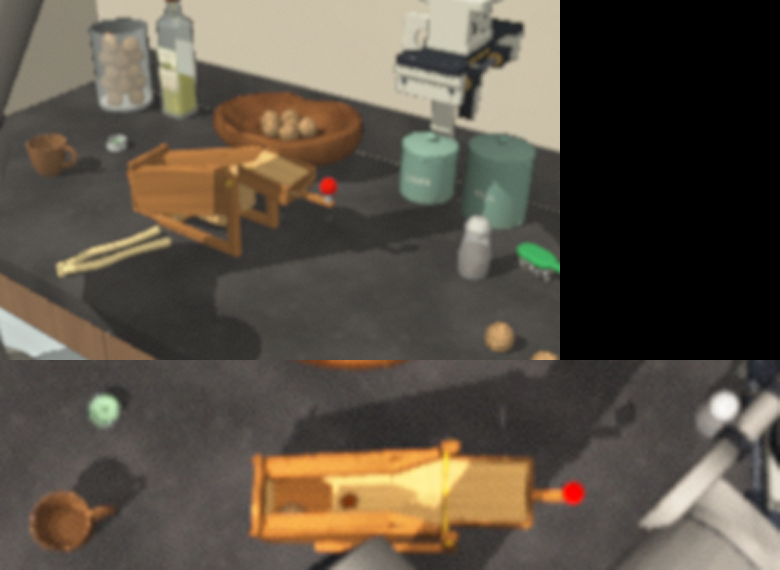

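The tray is back at rest and empty, with the knob at its starting pixel (360.6,213.9). The hazelnut is in the slot pocket at strip (348,500) and the walnut in the hole pocket at (292,511). The cup, tea light and shaker look unmoved, and the robot touches nothing, so I'm handing in.

```bash
python3 -c "
from cell import robot
print(robot.hand_in())"
```

```text
the job is handed in; nothing more can be done
None
```

The job is done and handed in at about 15 s: the walnut went into the tray and the tray was tipped, the hazelnut is under the narrow slot and the walnut in the wide hole, the tray is back down, and the tea light, salt shaker and cup look unmoved.

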